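# Set the tube rotator's sagging head to 45 degrees and lock it

### The arm

A 7-joint arm with a two-finger parallel gripper is mounted at the origin on a cart in front of the work surface, level with it; the furniture and walls round the work are solid. World frame = base frame: x ahead of the robot, y to its left, z up, the work surface at z = 0. Lengths are in m, angles in degrees, forces in N, time in s.
With the tool pointing down it reaches from about 0.425 to 0.875 m from the base axis. Payload 4.7 kg.
Tool frame: the origin (TCP) lies on the centre line of the jaws, within the pads' length; the fingertips stand 19 mm ahead of it and the grasp point (between the pads) is the TCP; z points along the fingers, y is the line along which they close (so a half turn about z gives the same grasp; the last joint's range is limited). The gripper opens to 87 mm and grips with 3 to 60 N. Pads are 19 mm wide; open, the fingers measure 117 mm over their backs; the gripper's body (75 mm by 190 mm) begins 51 mm behind the grasp point.
Start: joints at [67.557, 18.392, -4.016, 83.108, 1.295, 78.541, -3.26], TCP at [0.257, -0.597, 0.212] pointing down, gripper open.
Joint ranges: [-163.93, 163.93], [-17.29, 119.83], [-79.2, 71.16], [3.27, 140.29], [-89.18, 269.18], [5.43, 117.66], [-154.24, 154.24]. Speed limits (degrees/s): [147.25, 147.25, 180, 180, 180, 180, 180].

### API

Orientations are given as [roll, pitch, yaw] about the fixed x, y, z axes, in that order (R = Rz(yaw) Ry(pitch) Rx(roll)).
In Python, from cell import env, imaging gives the robot as it stands.
- The arm moves only by the shell command python3 -m crank 'ROWS' [OPENING] [FORCE]. ROWS is JSON, a list of rows, each an object of numbers: "x", "y", "z": the shift along the tool's x, y, z in m; "turn": the turn about the tool's z in rad. In form: [{"x": .., "y": .., "z": .., "turn": ..}, ...]. A call has 1 to 12 rows; each row is the pose to reach, as a shift and turn from the pose commanded when the call began, along the tool's axes at that moment; what a row does not reach only later rows make up. A row lasts 1/8 s, in which the tool goes at most 62.5 mm and 10.7 degrees, less where a joint would pass 70% of its speed; a pose out of reach is approached as far as the arm can. A call with a gripper value outside its range is refused whole. OPENING is the finger opening in m, from 0 to 0.087, set as the call begins (- or left out, the last holds). The fingers move at their own pace and stop on an object; FORCE is the grip in N (left out, the last holds). Time passes only in rows, so rows that repeat a pose let the fingers close. It gives the time, the measured TCP pose, the force, the opening and the grip force at its end, in the units of the state.
- env.get_obs(): the state, without advancing time (a new reading comes with each control period).
- imaging.read_camera(name): name is "scene" or "side" or "wrist"; returns the picture (420x560x3 uint8, red, green, blue); there is no depth.
- imaging.get_calibration(name): a dict with "camera_matrix" (3x3 intrinsics, pixels), "position" and "attitude" of the camera in the world. Camera axes: x right, y up, looking along -z (the intrinsics and any distortion apply to the point x, -y, -z); pixel columns grow to the right and rows downward; lengths in m; the calibration is good to about 2 mm. The wrist camera is an equidistant fisheye: a pixel r from the principal point sees the ray r / f radians off the axis. A picture is of the moment at which its call begins: read the wrist's pose just before it. get_calibration takes no time and is no camera call; for the wrist camera it gives the pose at the moment of the call.
- env.sign_off(): hands the job in; it is judged then, once.
The state is a dict: "time_s": time; "qpos": joint angles; "joint_velocities": joint speeds; "effort": joint torques, N m; "tool_pos": TCP position; "tool_rot": TCP orientation; "force": force on the tool from outside, world axes, zero at the start; "wrist_torque": the same for the moment, N m; "grip_width": finger opening in m; "grasp_force": force on a finger pad.
Only numpy, scipy, OpenCV 4.12 (cv2) and the standard library are available. Lean on these libraries where they do the work, as an engineer would, in place of code of your own. Each camera call takes 0.05 s, during which the arm holds its last target. There are 200 camera calls.

### The job

The tube rotator's clamp has worked loose and its head has sagged to the bottom of its travel. Bring the head to 45 degrees, the cursor line of its long lever on the long middle mark of the dial, and leave it firmly clamped there: with the clamp slack the head drops again, so nip it up by feel first, and do not force the head round once the clamp is tight. Keep off the tube plate and its tubes, and leave the other things on the desk where they are.

Things in the scene. Friction and masses are not known exactly. Their poses are not given: they have to be found in the camera images.
- rotator: Tube rotator (blood tube mixer), fixed: white base 238 x 170 x 55 mm, sloping control panel at the front (-x, to the robot), grey pillar with a round white dial facing the robot. Origin on the desk below the pillar; base x -83 to 155 mm; x away from the robot, y left, z up. Head and clamp lever turn on one pivot axis, along x at y = 0, z = 140 mm.
- dial_mark (a point): Outer end of the long middle mark (26 mm, upright) on the dial, 80 mm above the pivot axis: 45 degrees. The dial (white disc, radius 82 mm, front face 8 mm in front of the pillar's centre) has seven black marks 15 degrees apart, from 0 (45 degrees left of upright) to 90 (45 degrees right of upright).
- head_tilt (a joint): Tilt of the head (rad), 0 to 1.571. 0: tube plate faces left (+y), long lever leans 45 degrees left of upright; grows as the lever swings right (clockwise seen from the robot); 0.785 = 45 degrees = lever upright. With the clamp slack the head falls back to 0 by its weight (about 0.4 N m at 0, less higher up).
- tilt_pivot (a point): Point on the pivot axis in the plane in which the long lever swings (rotator x = -24 mm, z = 140 mm).
- lever_ball (a point): Centre of the black ball knob, 25 mm in diameter, at the end of the long steel lever, 147 mm from the pivot axis, 24 mm in front (-x) of the pillar's centre. Below the ball the lever is a 10 mm rod from 97 to 140 mm radius, then a 20 mm wide cursor window (52 to 86 mm) with a thin black line.
- clamp_lever (a joint): Angle of the clamp lever (rad), 0 to 2.0; 0: leans 38 degrees left of upright, slack; growing clockwise seen from the robot (tip over the top to the right) tightens. The pad meets the hub somewhere between 0.4 and 0.9 (unseen wear). It stays where it is left. Own even friction 0.6 N m; past that point it stiffens by about 1 N m per rad.
- clamp_tip (a point): Centre of the rounded black end, 18 mm in diameter, of the cranked clamp lever, 70 mm from the pivot axis, 98 mm in front (-x) of the pillar's centre; the last 28 mm is a 14 mm bar leaning forward to it. Pushed here it takes about 8.5 N while slack, about 11 N when nipped so that the head stays put yet can be pushed round, 15 to 17 N when firm.
- rotor_head: The tilting head: hub (88 mm aluminium disc on the pivot), long lever, shaft and motor with the tube plate. Origin on the pivot axis above the base's origin. The clamp presses a hidden pad on its hub: some 10 N there hold the head up, over 50 N it counts as tight, some 60 to 75 N come from a firm push on the clamp lever.
- carousel: Round white tube plate, 120 mm in diameter, with four capped tubes clipped to its face, carried by the head 50 to 170 mm behind the pillar's centre (+x). Origin: centre of its back, 62 mm from the pivot axis. Not to be touched.
- vial_a: Loose small brown vial, white cap, 23 mm in diameter, 42 mm high, beside the rotator. Origin: centre of its underside. Bystander.
- vial_b: Loose small vial, 23 mm in diameter, 42 mm high, beside the rotator. Origin: centre of its underside. Bystander.
- bench_timer: Loose flat bench timer with three keys, 70 x 72 x 18 mm. Origin: centre of its underside. Bystander.
- dish_a: Loose closed petri dish, 92 mm in diameter, 14 mm high. Origin: centre of its underside. Bystander.
- dish_b: Loose closed petri dish, 92 mm in diameter, 14 mm high. Origin: centre of its underside. Bystander.
- felt_marker: Loose marker pen, 135 mm long, 17 mm thick, lying in front of the rotator. Bystander.
- jar: Loose specimen jar with a lid, 63 mm in diameter, 66 mm high. Origin: centre of its underside. Bystander.

How it is judged (in metres and radians):
At the end, for the whole second after the job is handed in: The head stands still at 45 degrees within 2.5 degrees (0.741 to 0.829 rad) and the clamp pad presses its hub with more than 50 N; all levers let go (value of joint head_tilt between 0.741 and 0.829 rad and contact force between rotor_head and rotator above 50 N and velocity of joint head_tilt between -0.05 and 0.05 rad/s); the robot touches nothing.
It fails at once if the head is forced round while the clamp is tight (pad over 50 N and the head turning faster than 0.2 rad/s) (contact force between rotor_head and rotator above 50 N and (velocity of joint head_tilt above 0.2 rad/s or velocity of joint head_tilt below -0.2 rad/s)).
It fails at once if the tube plate or its tubes are touched (contact force between carousel and anything else above 1 N).
It fails at once if a bystander is moved by more than 2 cm (distance of any of vial_a, vial_b, bench_timer, dish_a, dish_b, felt_marker, jar from where it was at the start of the episode above 0.02 m).
It also fails if it takes over 72 s, if anything falls off the work surface, if the arm or the gripper's body presses on something with over 40 N, if the wrist force passes 120 N, or if a joint passes its speed limit or range.

## Working session

There is one attempt and no reset: what is moved stays moved. The work goes in short steps, Python scripts to look and compute and a shell command to move; the robot and the scene stay as the last step left them, time stands still between calls to the robot, and variables do not carry over. Pictures are saved under pics/ and viewed, at most 10 in all, crops included, and the job is handed in when it is done.

```bash
ls; mkdir -p pics
cat > h.py <<'E'
import numpy as np, cv2
from cell import env, imaging
from scipy.spatial.transform import Rotation as R
def snap(n,f):
    im=imaging.read_camera(n); cv2.imwrite('pics/'+f,im[:,:,::-1]); return im
E
python3 - <<'E'
from h import *
print(env.get_obs())
for n in ['scene','side']:
    print(n,imaging.get_calibration(n)); 
a=snap('scene','s0.png'); b=snap('side','d0.png')
E
```

```text
pics
{'time_s': 0.0, 'qpos': array([67.55612561, 18.43924611, -4.01421802, 83.17388905,  1.29369717,
       78.54147474, -3.25994083]), 'joint_velocities': array([-0.00852863, -0.03781298,  0.07931818, -0.05739202, -0.09274149,
        0.03702396, -0.09132854]), 'effort': array([ 3.75705467e-04, -4.91286564e+01, -4.03775750e-01, -3.12527704e+01,
       -6.40020682e-02,  4.36745526e-02,  1.59445899e-04]), 'tool_pos': array([ 0.25632274, -0.59670468,  0.21086812]), 'tool_rot': array([-1.79890555e+02,  4.88774502e-03,  2.32521590e+01]), 'force': array([ 0.17940013,  0.82133005, -0.15606104]), 'wrist_torque': array([ 0.03393534, -0.0274162 , -0.03747318]), 'grasp_force': 0.0, 'grip_width': 0.08689477262849446}
scene {'camera_matrix': array([[516.02723531,   0.        , 280.24021195],
       [  0.        , 516.02723531, 207.29800772],
       [  0.        ,   0.        ,   1.        ]]), 'position': array([-0.38166203,  0.6268306 ,  0.84267648]), 'attitude': array([  58.18149799,    0.5421439 , -122.11192369])}
side {'camera_matrix': array([[522.52172549,   0.        , 282.42567143],
       [  0.        , 522.52172549, 207.72077738],
       [  0.        ,   0.        ,   1.        ]]), 'position': array([ 0.35613181, -0.8400472 ,  0.97524514]), 'attitude': array([ 47.99049222,  -0.22278694, -11.32473537])}
```

View pics/s0.png

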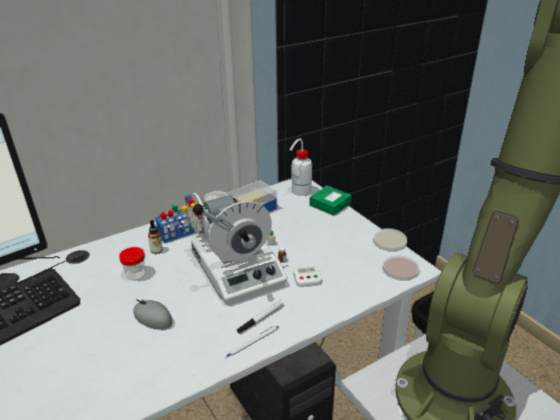

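View pics/d0.png

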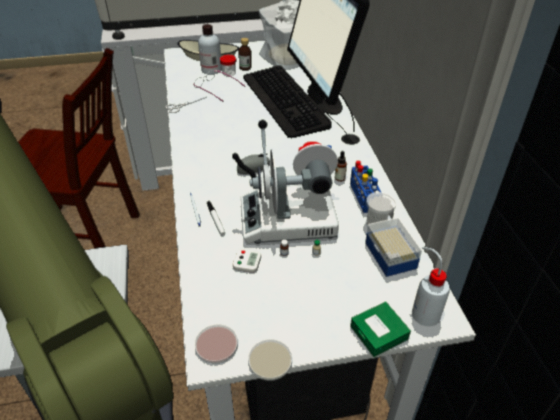

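Run:
```python
from h import *
a=cv2.imread('pics/s0.png')[175:305,170:310]; b=cv2.imread('pics/d0.png')[112:252,220:345]
a=cv2.resize(a,(400,371),interpolation=2); b=cv2.resize(b,(393,440),interpolation=2)
c=np.zeros((440,793,3),np.uint8); c[:371,:400]=a; c[:,400:]=b; cv2.imwrite('pics/z0.png',c)
```

```text
(no output)
```

View pics/z0.png

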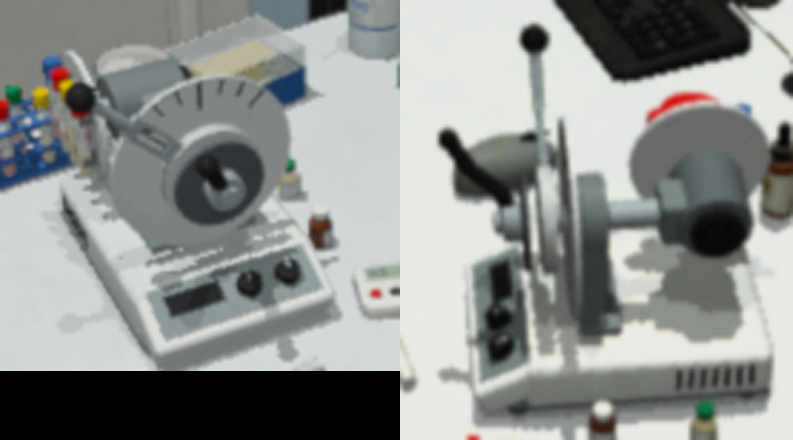

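```bash
cat >> h.py <<'E'
def ray(n,p):
    c=imaging.get_calibration(n); d=np.linalg.inv(c['camera_matrix'])@[p[0],p[1],1]; d=d*[1,-1,-1]
    return np.array(c['position']), R.from_euler('xyz',c['attitude'],degrees=True).apply(d/np.linalg.norm(d))
def tri(ps,pd):
    A=0;b=0;L=[]
    for n,p in (('scene',ps),('side',pd)):
        o,d=ray(n,p);P=np.eye(3)-np.outer(d,d);A=A+P;b=b+P@o;L.append((P,o))
    x=np.linalg.solve(A,b); return x,[float(np.linalg.norm(P@(x-o))) for P,o in L]
def plane(n,p,z):
    o,d=ray(n,p); return o+d*(z-o[2])/d[2]
E
python3 - <<'E'
from h import *
# refine dark blobs
S=cv2.imread('pics/s0.png');D=cv2.imread('pics/d0.png')
def dark(im,c,r,t=60):
    x,y=map(int,c); w=im[y-r:y+r+1,x-r:x+r+1].max(2)<t
    ys,xs=np.nonzero(w); return xs.mean()+x-r, ys.mean()+y-r, w.sum()
bs=dark(S,(198,209),6);bd=dark(D,(263,124),6);print(bs,bd)
b,e=tri(bs[:2],bd[:2]);t,e2=tri((242.8,232.8),(235.3,155.9));print(b,e,t,e2)
v=b-t; print(v,np.degrees(np.arctan2(v[1],v[0])-np.arctan2(.0609,.074)), np.hypot(v[0],v[1]))
for n,p in (('side',(248.6,240.8)),('side',(337.7,236.7)),('scene',(224.3,300.3)),('scene',(287,281)),('scene',(192,247))): print(n,plane(n,p,0))
E
```

```text
(np.float64(197.71428571428572), np.float64(209.05194805194805), np.int64(77)) (np.float64(262.1304347826087), np.float64(124.15217391304347), np.int64(46))
[0.52978005 0.27508693 0.2449227 ] [5.910297298309494e-05, 5.910297298303157e-05] [0.44987514 0.20896098 0.20377709] [0.000637175008508285, 0.0006371750085083791]
[0.07990491 0.06612595 0.04114561] 0.15627436270951056 0.10371805778438231
side [ 4.60722585e-01  1.11582504e-01 -1.11022302e-16]
side [0.6927105  0.08137255 0.        ]
scene [ 4.87025966e-01  2.49836383e-01 -1.11022302e-16]
scene [0.46563203 0.08440067 0.        ]
scene [0.72949138 0.22678669 0.        ]
```

The ball triangulates to (0.530, 0.275, 0.245), so the head is at 0. The base edges give a yaw of about -7°, and the clamp tip sits about 24° left of upright (joint near 0.25). Next I'll lift, close the fingers and swing over.

```bash
cat >> h.py <<'E'
def go(*pts):
    o=env.get_obs(); r=R.from_euler('xyz',o['tool_rot'],degrees=True)
    for p in pts: print(p, np.round(r.inv().apply(np.array(p)-o['tool_pos']),4))
E
python3 -m crank '[{"x":0,"y":0,"z":-0.06,"turn":0.15},{"x":0.05,"y":-0.03,"z":-0.1,"turn":0.3},{"x":0.1,"y":-0.06,"z":-0.13,"turn":0.45},{"x":0.15,"y":-0.09,"z":-0.15,"turn":0.528},{"x":0.2,"y":-0.12,"z":-0.17,"turn":0.528},{"x":0.25,"y":-0.15,"z":-0.188,"turn":0.528},{"x":0.3,"y":-0.18,"z":-0.188,"turn":0.528},{"x":0.35,"y":-0.2,"z":-0.188,"turn":0.528},{"x":0.38,"y":-0.215,"z":-0.188,"turn":0.528},{"x":0.38,"y":-0.215,"z":-0.188,"turn":0.528}]' 0 60
python3 -c "
from h import *
go((.451,.27,.40),(.451,.258,.40),(.451,.258,.2))"
```

```text
time_s: 1.35
tool_pos: [0.5226, -0.246, 0.3992]
tool_rot: [-179.9, 0.0, -6.6]
force: [-0.7, -1.1, 0.3]
grip_width: 0.002
grasp_force: 0.0
(0.451, 0.27, 0.4) [-1.305e-01 -5.043e-01  2.000e-04]
(0.451, 0.258, 0.4) [-1.292e-01 -4.924e-01  2.000e-04]
(0.451, 0.258, 0.2) [-0.129  -0.492   0.2002]
```

```bash
python3 -m crank '[{"x":-0.015,"y":-0.06,"z":0,"turn":0},{"x":-0.03,"y":-0.12,"z":0,"turn":0},{"x":-0.045,"y":-0.18,"z":0,"turn":0},{"x":-0.06,"y":-0.24,"z":0,"turn":0},{"x":-0.075,"y":-0.3,"z":0,"turn":0},{"x":-0.09,"y":-0.36,"z":0,"turn":0},{"x":-0.105,"y":-0.42,"z":0,"turn":0},{"x":-0.125,"y":-0.47,"z":0,"turn":0},{"x":-0.13,"y":-0.502,"z":0,"turn":0},{"x":-0.13,"y":-0.502,"z":0,"turn":0},{"x":-0.13,"y":-0.502,"z":0,"turn":0}]'
python3 - <<'E'
from h import *
c=imaging.get_calibration('wrist'); print(c)
a=snap('wrist','w1.png'); b=snap('scene','s1.png'); d=snap('side','d1.png')
c=np.zeros((560,800,3),np.uint8)
c[:420,:560]=a[:,:,::-1]
c[300:560,560:800]=cv2.resize(d[110:240,215:335,::-1],(240,260),interpolation=2)
c[:260,560:800]=cv2.resize(b[180:310,180:300,::-1],(240,260),interpolation=2)
cv2.imwrite('pics/m1.png',c)
E
```

```text
time_s: 2.72
tool_pos: [0.4538, 0.2625, 0.3996]
tool_rot: [179.9, 0.0, -7.2]
force: [0.3, -1.1, 0.6]
grip_width: -0.0
grasp_force: 0.0
{'camera_matrix': array([[325.1922621 ,   0.        , 278.81482836],
       [  0.        , 325.1922621 , 214.24527975],
       [  0.        ,   0.        ,   1.        ]]), 'position': array([0.53595762, 0.25270275, 0.57221258]), 'attitude': array([-1.75420645e+01, -3.26327681e-02, -9.71155426e+01])}
```

View pics/m1.png

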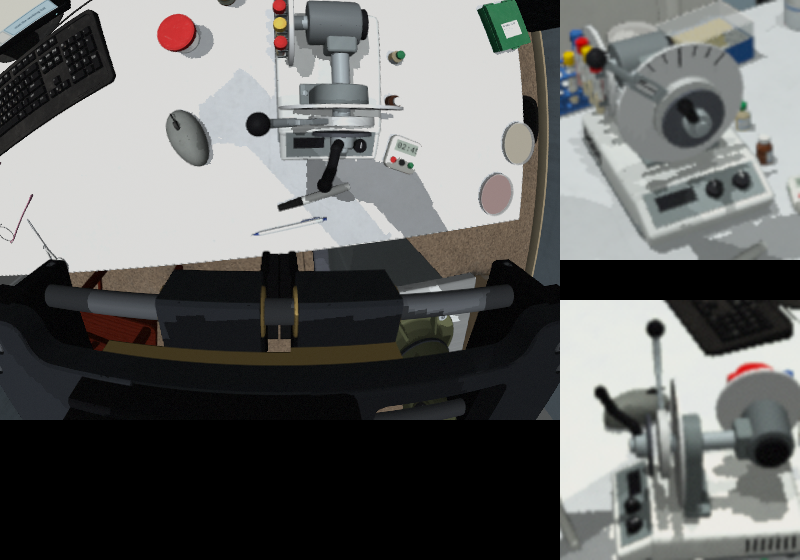

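The wrist view shows the ball at (258,124), the clamp tip at (325,184) and the rotator axis nearly vertical. I'll cast those rays to refine the positions.

```bash
cat >> h.py <<'E'
def wray(p,c=None):
    c=c or imaging.get_calibration('wrist'); K=np.array(c['camera_matrix'])
    d=cv2.fisheye.undistortPoints(np.array([[p]],float),K,np.zeros(4))[0,0]; d=np.array([d[0],-d[1],-1])
    return np.array(c['position']), R.from_euler('xyz',c['attitude'],degrees=True).apply(d/np.linalg.norm(d))
def wplane(p,z):
    o,d=wray(p); return o+d*(z-o[2])/d[2]
E
python3 - <<'E'
from h import *
print('ball',wplane((258,124),.244)); print('tip',wplane((325,184),.204))
p,q=wplane((342,83),.14),wplane((342,52),.14);print('shaft',p,q,np.degrees(np.arctan2(*(q-p)[[1,0]])))
p,q=wplane((279,107),.2),wplane((402,106),.2);print('dial',p,q,np.degrees(np.arctan2(*(p-q)[[1,0]]))-90)
th=np.radians(-7.2); o=np.array([.5298,.2751])-np.array([[np.cos(th),-np.sin(th)],[np.sin(th),np.cos(th)]])@[-.024,.104]
print(o)
E
```

```text
ball [0.5293614  0.27440146 0.244     ]
tip [0.45040719 0.20911848 0.204     ]
shaft [0.56976613 0.16455576 0.14      ] [0.61212875 0.15927223 0.14      ] -7.109311623440672
dial [0.54471153 0.25130807 0.2       ] [0.53387658 0.1065089  0.2       ] -4.27932043882268
[0.5405761  0.16891207]
```

```bash
python3 -m crank '[{"x":0,"y":0,"z":0.06,"turn":0},{"x":0,"y":0,"z":0.12,"turn":0},{"x":0,"y":0,"z":0.17,"turn":0},{"x":0,"y":0,"z":0.2,"turn":0},{"x":0,"y":0.01,"z":0.2,"turn":0},{"x":0,"y":0.02,"z":0.2,"turn":0},{"x":0,"y":0.024,"z":0.2,"turn":0},{"x":0,"y":0.027,"z":0.2,"turn":0}]'
python3 -m crank '[{"x":0,"y":0.003,"z":0,"turn":0},{"x":0,"y":0.006,"z":0,"turn":0},{"x":0,"y":0.009,"z":0,"turn":0},{"x":0,"y":0.012,"z":0,"turn":0}]'
```

```text
time_s: 3.88
tool_pos: [0.4504, 0.2374, 0.2012]
tool_rot: [-180.0, -0.1, -7.0]
force: [0.0, 0.0, 0.2]
grip_width: 0.0001
grasp_force: 0.0
time_s: 4.38
tool_pos: [0.4482, 0.2256, 0.1998]
tool_rot: [180.0, 0.0, -7.0]
force: [0.3, 0.5, 0.8]
grip_width: 0.0007
grasp_force: 0.0
```

```bash
python3 -m crank '[{"x":0,"y":0.003,"z":0,"turn":0},{"x":0,"y":0.006,"z":0,"turn":0},{"x":0,"y":0.009,"z":0,"turn":0}]'
python3 -m crank '[{"x":0,"y":0.003,"z":0,"turn":0},{"x":0,"y":0.006,"z":0,"turn":0}]'
python3 -m crank '[{"x":0,"y":0.003,"z":0,"turn":0},{"x":0,"y":0.006,"z":0,"turn":0}]'
```

```text
time_s: 4.75
tool_pos: [0.4473, 0.2174, 0.2003]
tool_rot: [-179.9, -0.0, -7.0]
force: [0.2, 1.1, 1.0]
grip_width: 0.0008
grasp_force: 0.4
time_s: 5.0
tool_pos: [0.4468, 0.2116, 0.2007]
tool_rot: [-179.9, -0.1, -7.0]
force: [0.4, 3.5, 4.4]
grip_width: 0.0002
grasp_force: 2.0
time_s: 5.25
tool_pos: [0.4461, 0.2055, 0.2005]
tool_rot: [-179.9, -0.1, -7.0]
force: [-0.0, 3.5, 4.7]
grip_width: 0.0004
grasp_force: 2.4
```

Run:
```python
from h import *
a=snap('wrist','w2.png'); b=snap('scene','s2.png'); d=snap('side','d2.png')
print(env.get_obs()['force'],env.get_obs()['wrist_torque'])
c=np.zeros((560,800,3),np.uint8)
c[:420,:400]=a[:,80:480,::-1]
c[280:560,400:800]=cv2.resize(d[110:222,200:360,::-1],(400,280),interpolation=2)
c[:280,400:800]=cv2.resize(b[190:302,180:340,::-1],(400,280),interpolation=2)
cv2.imwrite('pics/m2.png',c)
```

```text
[-0.04974465  3.39627742  4.8741818 ] [ 0.73751452 -0.02351416  0.03809693]
```

View pics/m2.png

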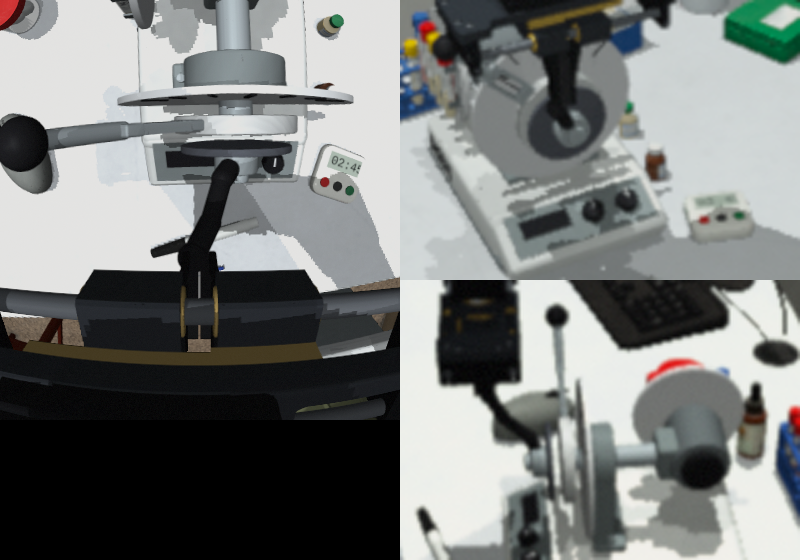

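```bash
cat >> h.py <<'E'
O=np.array([.5406,.169,0]); RR=R.from_euler('z',-7.1,degrees=True)
def rot(p): return RR.inv().apply(np.array(p)-O)
def wx(p,xp,f=None):  # wrist pixel to rotator plane x'=xp
    o,d=(f or wray)(p); o=rot(o); d=RR.inv().apply(d); return o+d*(xp-o[0])/d[0]
E
python3 - <<'E'
from h import *
for p,x in (((270,258),-.09),((280,240),-.08),((290,225),-.07),((308,185),-.055),((105,145),-.024)): print(p,wx(p,x), rot(wplane(p,.2)))
print(rot(env.get_obs()['tool_pos']))
a=cv2.imread('pics/w2.png')[205:335,220:340]; b=cv2.imread('pics/s2.png')[180:270,200:270]
c=np.zeros((600,800,3),np.uint8); c[:520,:480]=cv2.resize(a,(480,520),interpolation=2); c[:405,485:800]=cv2.resize(b,(315,405),interpolation=2)
cv2.imwrite('pics/z2.png',np.clip(c*2.0,0,255).astype(np.uint8))
E
```

```text
(270, 258) [-0.09        0.02905875  0.21536774] [-0.09723021  0.02952129  0.2       ]
(280, 240) [-0.08        0.02374375  0.21430798] [-0.08578612  0.02369286  0.2       ]
(290, 225) [-0.07        0.01875757  0.21889325] [-0.07664291  0.01807779  0.2       ]
(308, 185) [-0.055       0.00789661  0.19320473] [-0.05351814  0.00851628  0.2       ]
(105, 145) [-0.024       0.09271335  0.257008  ] [-0.02804732  0.12628072  0.2       ]
[-0.09831748  0.02396413  0.20044871]
```

View pics/z2.png

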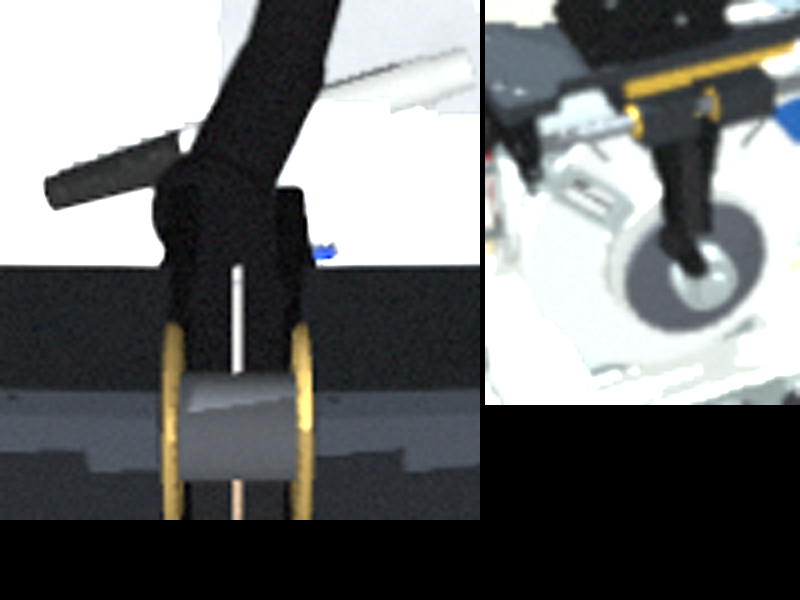

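Run:
```python
from h import *
t=rot(env.get_obs()['tool_pos'])
for d in (.0095,.005,0): print(d,[np.round(wx(p,t[0]+d)-t,4) for p in ((295,251),(265,251))])
for p in ((250,226),(280,226)): print(wx(p,t[0])-t)
```

```text
0.0095 [array([ 0.0095, -0.0086,  0.0083]), array([0.0095, 0.008 , 0.0084])]
0.005 [array([ 0.005 , -0.0091, -0.0019]), array([ 0.005 ,  0.0085, -0.0018])]
0 [array([ 0.    , -0.0097, -0.0131]), array([ 0.   ,  0.009, -0.013])]
[ 0.          0.02235039 -0.05951876]
[ 0.         -0.00044289 -0.05975895]
```

Rays through the fingertip edge show the closed fingertips end about level with the TCP, not 19 mm ahead of it. They slid over the ball top and the clamp did not move. I'll back off, come in 30 mm lower and push again.

```bash
python3 -m crank '[{"x":0,"y":0,"z":-0.015,"turn":0},{"x":0,"y":-0.03,"z":-0.015,"turn":0},{"x":0,"y":-0.045,"z":-0.01,"turn":0},{"x":0,"y":-0.045,"z":0.028,"turn":0},{"x":0,"y":-0.04,"z":0.028,"turn":0},{"x":0,"y":-0.03,"z":0.028,"turn":0},{"x":0,"y":-0.02,"z":0.028,"turn":0}]'
python3 -m crank '[{"x":0,"y":0.003,"z":0,"turn":0},{"x":0,"y":0.006,"z":0,"turn":0},{"x":0,"y":0.009,"z":0,"turn":0}]'
python3 -m crank '[{"x":0,"y":0.003,"z":0,"turn":0},{"x":0,"y":0.006,"z":0,"turn":0}]'
python3 -m crank '[{"x":0,"y":0.003,"z":0,"turn":0},{"x":0,"y":0.006,"z":0,"turn":0}]'
```

```text
time_s: 6.28
tool_pos: [0.4491, 0.2258, 0.1737]
tool_rot: [-179.8, -0.1, -7.0]
force: [0.4, 11.5, 3.0]
grip_width: 0.0001
grasp_force: 6.0
time_s: 6.65
tool_pos: [0.4488, 0.2221, 0.1758]
tool_rot: [-179.4, -0.4, -6.8]
force: [0.3, 13.2, 6.4]
grip_width: 0.0003
grasp_force: 7.0
time_s: 6.9
tool_pos: [0.4485, 0.2184, 0.1774]
tool_rot: [-179.2, -0.5, -6.8]
force: [-1.5, 16.5, 13.1]
grip_width: 0.0006
grasp_force: 8.5
time_s: 7.15
tool_pos: [0.4483, 0.2126, 0.1781]
tool_rot: [-179.2, -0.5, -6.7]
force: [-1.5, 15.9, 14.5]
grip_width: 0.0001
grasp_force: 8.5
```

```bash
python3 -m crank '[{"x":0,"y":0,"z":-0.004,"turn":0},{"x":0,"y":0,"z":-0.008,"turn":0},{"x":0,"y":0,"z":-0.008,"turn":0}]'
python3 -m crank '[{"x":0,"y":0.002,"z":-0.001,"turn":0},{"x":0,"y":0.004,"z":-0.001,"turn":0},{"x":0,"y":0.004,"z":-0.001,"turn":0}]'
python3 -c "
from h import *
o=env.get_obs(); t=rot(o['tool_pos']);print(t,RR.inv().apply(o['force']))"
```

```text
time_s: 7.52
tool_pos: [0.4469, 0.2067, 0.1821]
tool_rot: [-179.7, -0.3, -6.9]
force: [1.3, 6.7, -1.1]
grip_width: 0.0006
grasp_force: 3.6
time_s: 7.9
tool_pos: [0.4466, 0.203, 0.1831]
tool_rot: [-179.6, -0.3, -6.9]
force: [1.6, 8.0, -1.3]
grip_width: 0.0005
grasp_force: 3.9
[-0.09751742  0.02215825  0.18313632] [ 0.59822941  8.17044891 -1.25854929]
```

```bash
for i in 1 2 3; do
echo; done
python3 -m crank '[{"x":0,"y":0.002,"z":0,"turn":0},{"x":0,"y":0.004,"z":0,"turn":0}]' | sed -n '1,4p'
python3 -m crank '[{"x":0,"y":0.002,"z":0,"turn":0},{"x":0,"y":0.004,"z":0,"turn":0}]'| sed -n '1,4p'
python3 -m crank '[{"x":0,"y":0.002,"z":0,"turn":0},{"x":0,"y":0.004,"z":0,"turn":0}]'| sed -n '1,4p'
```

```text
time_s: 8.15
tool_pos: [0.4463, 0.1999, 0.1836]
tool_rot: [-179.6, -0.3, -6.9]
force: [1.8, 9.1, 1.8]
time_s: 8.4
tool_pos: [0.446, 0.1962, 0.1841]
tool_rot: [-179.5, -0.3, -6.9]
force: [2.1, 9.0, 3.8]
time_s: 8.65
tool_pos: [0.4456, 0.1924, 0.1845]
tool_rot: [-179.5, -0.4, -6.9]
force: [1.1, 8.4, 5.1]
```

```bash
python3 -m crank '[{"x":0,"y":0.002,"z":-0.002,"turn":0},{"x":0,"y":0.004,"z":-0.002,"turn":0}]' | sed -n '1,4p'
python3 -m crank '[{"x":0,"y":0.002,"z":0,"turn":0},{"x":0,"y":0.004,"z":0,"turn":0}]'| sed -n '1,4p'
python3 -m crank '[{"x":0,"y":0.002,"z":0,"turn":0},{"x":0,"y":0.003,"z":0,"turn":0}]'| sed -n '1,4p'
```

```text
time_s: 8.9
tool_pos: [0.445, 0.1874, 0.1852]
tool_rot: [-179.6, -0.3, -6.9]
force: [3.3, 8.8, -0.8]
time_s: 9.15
tool_pos: [0.4446, 0.1839, 0.1853]
tool_rot: [-179.6, -0.3, -6.9]
force: [3.5, 10.1, -2.8]
time_s: 9.4
tool_pos: [0.4442, 0.181, 0.1852]
tool_rot: [-179.6, -0.3, -6.9]
force: [4.1, 9.5, -1.8]
```

```bash
python3 -m crank '[{"x":0,"y":0.002,"z":0,"turn":0},{"x":0,"y":0.004,"z":0.001,"turn":0}]'| sed -n '1,4p'
python3 -m crank '[{"x":0,"y":0.002,"z":0,"turn":0},{"x":0,"y":0.003,"z":0.001,"turn":0}]'| sed -n '1,4p'
```

```text
time_s: 9.65
tool_pos: [0.4437, 0.1776, 0.1846]
tool_rot: [-179.5, -0.3, -6.9]
force: [1.6, 10.3, 2.4]
time_s: 9.9
tool_pos: [0.4433, 0.1751, 0.1839]
tool_rot: [-179.5, -0.3, -6.9]
force: [1.4, 10.3, 2.7]
```

```bash
python3 -m crank '[{"x":0,"y":0.002,"z":0.001,"turn":0},{"x":0,"y":0.004,"z":0.001,"turn":0}]'| sed -n '1,4p'
python3 -m crank '[{"x":0,"y":0.001,"z":0,"turn":0},{"x":0,"y":0.001,"z":0,"turn":0}]'| sed -n '1,4p'
```

```text
time_s: 10.15
tool_pos: [0.4429, 0.1717, 0.1832]
tool_rot: [-179.4, -0.4, -6.8]
force: [1.8, 11.7, 2.7]
time_s: 10.4
tool_pos: [0.4428, 0.1708, 0.1831]
tool_rot: [-179.4, -0.4, -6.8]
force: [2.6, 11.6, 2.4]
```

```bash
python3 -m crank '[{"x":0,"y":-0.01,"z":0,"turn":0},{"x":0,"y":-0.03,"z":0,"turn":0},{"x":0,"y":-0.05,"z":-0.02,"turn":0},{"x":0,"y":-0.07,"z":-0.08,"turn":0},{"x":0,"y":-0.1,"z":-0.13,"turn":0},{"x":0,"y":-0.13,"z":-0.13,"turn":0},{"x":0,"y":-0.13,"z":-0.13,"turn":0}]'
python3 - <<'E'
from h import *
P=lambda x,y,z: tuple(O+RR.apply([x,y,z]))
go(P(-.026,.16,.31),P(-.026,.16,.214),P(-.026,.125,.214))
E
```

```text
time_s: 11.28
tool_pos: [0.4563, 0.2957, 0.3108]
tool_rot: [-179.9, -0.0, -6.8]
force: [-0.2, -0.8, -0.7]
grip_width: 0.0007
grasp_force: 0.0
(np.float64(0.5345756058934561), np.float64(0.330986748456931), np.float64(0.31)) [ 0.0735 -0.0444  0.0009]
(np.float64(0.5345756058934561), np.float64(0.330986748456931), np.float64(0.214)) [ 0.0735 -0.0443  0.0969]
(np.float64(0.5302495542075388), np.float64(0.2962551306309389), np.float64(0.214)) [ 0.0733 -0.0093  0.0968]
```

```bash
python3 -m crank '[{"x":0,"y":-0.044,"z":0,"turn":0},{"x":0.04,"y":-0.044,"z":0,"turn":0},{"x":0.074,"y":-0.044,"z":0.01,"turn":0},{"x":0.074,"y":-0.044,"z":0.05,"turn":0},{"x":0.074,"y":-0.044,"z":0.097,"turn":0},{"x":0.074,"y":-0.035,"z":0.097,"turn":0},{"x":0.074,"y":-0.025,"z":0.097,"turn":0},{"x":0.074,"y":-0.018,"z":0.097,"turn":0},{"x":0.074,"y":-0.012,"z":0.097,"turn":0}]'
python3 - <<'E'
from h import *
print(rot(env.get_obs()['tool_pos']))
for f in range(45,-1,-3):
    f=np.radians(f); print(round(np.degrees(f)), np.round([.147*(np.sin(np.pi/4)-np.sin(f)),-.147*(np.cos(f)-np.cos(np.pi/4))],3))
E
```

```text
time_s: 12.4
tool_pos: [0.5323, 0.2967, 0.2147]
tool_rot: [-180.0, -0.1, -7.0]
force: [-0.0, -0.6, -0.1]
grip_width: 0.0007
grasp_force: 0.0
[-0.02405371  0.12566432  0.21467802]
45 [ 0. -0.]
42 [ 0.006 -0.005]
39 [ 0.011 -0.01 ]
36 [ 0.018 -0.015]
33 [ 0.024 -0.019]
30 [ 0.03  -0.023]
27 [ 0.037 -0.027]
24 [ 0.044 -0.03 ]
21 [ 0.051 -0.033]
18 [ 0.059 -0.036]
15 [ 0.066 -0.038]
12 [ 0.073 -0.04 ]
9 [ 0.081 -0.041]
6 [ 0.089 -0.042]
3 [ 0.096 -0.043]
0 [ 0.104 -0.043]
```

```bash
python3 -m crank '[{"x":0,"y":0.006,"z":-0.005,"turn":0},{"x":0,"y":0.011,"z":-0.01,"turn":0},{"x":0,"y":0.018,"z":-0.015,"turn":0},{"x":0,"y":0.024,"z":-0.019,"turn":0},{"x":0,"y":0.03,"z":-0.023,"turn":0},{"x":0,"y":0.037,"z":-0.027,"turn":0},{"x":0,"y":0.044,"z":-0.03,"turn":0}]'
python3 - <<'E'
from h import *
o=env.get_obs();print(rot(o['tool_pos']))
a=snap('wrist','w3.png'); b=snap('scene','s3.png'); d=snap('side','d3.png')
c=np.zeros((560,800,3),np.uint8)
c[:420,:400]=a[:,80:480,::-1]
c[280:560,400:800]=cv2.resize(d[100:212,200:360,::-1],(400,280),interpolation=2)
c[:280,400:800]=cv2.resize(b[180:292,180:340,::-1],(400,280),interpolation=2)
cv2.imwrite('pics/m3.png',c)
E
```

```text
time_s: 13.28
tool_pos: [0.528, 0.2575, 0.2463]
tool_rot: [-179.5, -0.4, -6.9]
force: [4.9, 9.1, 6.2]
grip_width: 0.0004
grasp_force: 4.6
[-0.02340871  0.08624329  0.24634366]
```

View pics/m3.png

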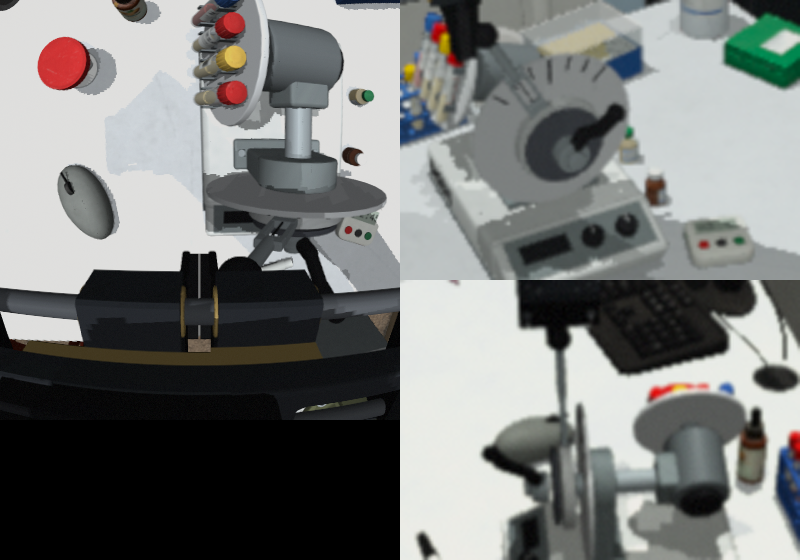

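The wrist view shows the fingers pushing the ball, with the lever about 26° left of upright and following. The clamp lever sits right of upright. Continuing.

```bash
python3 -m crank '[{"x":0,"y":0.007,"z":-0.003,"turn":0},{"x":0,"y":0.014,"z":-0.006,"turn":0},{"x":0,"y":0.021,"z":-0.008,"turn":0},{"x":0,"y":0.028,"z":-0.01,"turn":0},{"x":0,"y":0.035,"z":-0.012,"turn":0},{"x":0,"y":0.042,"z":-0.013,"turn":0},{"x":0,"y":0.049,"z":-0.014,"turn":0},{"x":0,"y":0.055,"z":-0.014,"turn":0},{"x":0,"y":0.055,"z":-0.014,"turn":0}]'
python3 - <<'E'
from h import *
o=env.get_obs();print(rot(o['tool_pos']))
imaging.get_calibration('wrist')
a=snap('wrist','w4.png'); b=snap('scene','s4.png')
c=np.zeros((560,800,3),np.uint8)
c[:420,:400]=a[:,80:480,::-1]
c[:560,400:800]=cv2.resize(b[170:310,210:310,::-1],(400,560),interpolation=2)
cv2.imwrite('pics/m4.png',c)
E
```

```text
time_s: 14.55
tool_pos: [0.5194, 0.1985, 0.2575]
tool_rot: [180.0, -0.0, -7.0]
force: [0.4, 3.0, 2.0]
grip_width: 0.0002
grasp_force: 1.6
[-0.02470282  0.02665338  0.25745082]
```

View pics/m4.png

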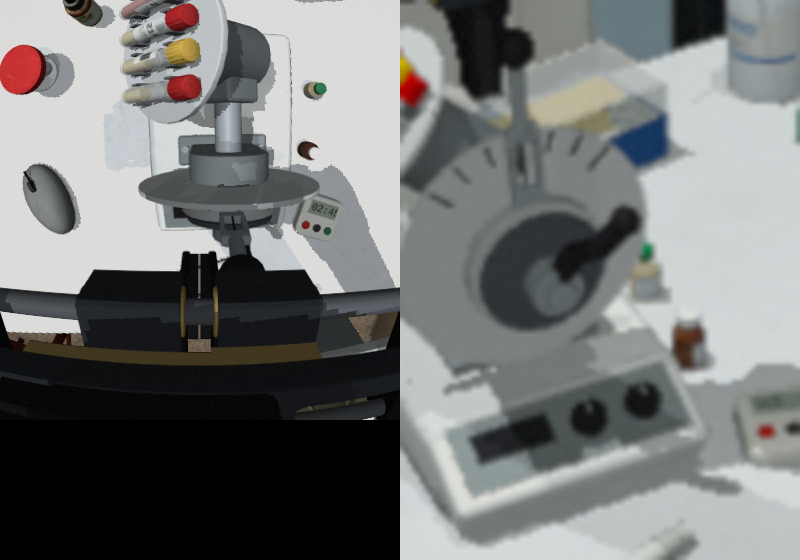

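```bash
cat >> h.py <<'E'
def ball(f,c,n='scene',r=5):
    im=cv2.imread(f); x,y=c; w=im[y-r:y+r+1,x-r:x+r+1].max(2)<60
    w=w.astype(np.uint8); w[0]=w[0]; ys,xs=np.nonzero(w); p=(xs.mean()+x-r,ys.mean()+y-r)
    q=wx(p,-.024,lambda p:ray(n,p)); return p,q,'phi left deg',np.degrees(np.arctan2(q[1],q[2]-.14))
E
python3 - <<'E'
from h import *
print(ball('pics/s0.png',(198,209),r=6)); print(ball('pics/s4.png',(239,182)))
for p in ((239,181.8),(239.5,182)): print(wx(p,-.024,lambda p:ray('scene',p)))
print(wx((320,270),-.024))
# long mark top expected pixel vs check: project upper-end of mark
c=imaging.get_calibration('scene'); 
def proj(q):
    w=O+RR.apply(q); v=R.from_euler('xyz',c['attitude'],degrees=True).inv().apply(w-c['position'])*[1,-1,-1]; k=c['camera_matrix']@v; return k[:2]/k[2]
for q in ((-.008,0,.22),(-.024,0,.287),(-.008,.0207,.2173),(-.008,-.0207,.2173)): print(q,proj(q),'zoom',(proj(q)-[210,170])*4+[400,0])
E
```

```text
((np.float64(197.71428571428572), np.float64(209.05194805194805)), array([-0.024     ,  0.10393944,  0.24495521]), 'phi left deg', np.float64(44.72139587629428))
((np.float64(237.6341463414634), np.float64(181.59756097560975)), array([-0.024     ,  0.00785601,  0.29032519]), 'phi left deg', np.float64(2.991563238093204))
[-0.024       0.00469506  0.28904642]
[-0.024       0.00355263  0.28826286]
[-0.024       0.00448108  0.27142425]
(-0.008, 0, 0.22) [239.93973463 204.49997788] zoom [519.75893853 137.99991153]
(-0.024, 0, 0.287) [241.02411739 182.15750399] zoom [524.09646955  48.63001597]
(-0.008, 0.0207, 0.2173) [231.59705397 207.55426362] zoom [486.38821587 150.21705449]
(-0.008, -0.0207, 0.2173) [248.29786791 203.45950576] zoom [553.19147162 133.83802303]
```

```bash
python3 -m crank '[{"x":0,"y":0.002,"z":0,"turn":0},{"x":0,"y":0.004,"z":0,"turn":0},{"x":0,"y":0.004,"z":0,"turn":0}]'
python3 -c "
from h import *
o=env.get_obs();print(rot(o['tool_pos']))"
python3 -m crank '[{"x":0,"y":-0.01,"z":0,"turn":0},{"x":0,"y":-0.03,"z":0,"turn":0},{"x":0,"y":-0.06,"z":0,"turn":0},{"x":0,"y":-0.1,"z":0,"turn":0},{"x":0,"y":-0.1,"z":0,"turn":0}]'
python3 - <<'E'
from h import *
snap('scene','s5.png');snap('side','d5.png');print(ball('pics/s5.png',(240,182)))
go(*[tuple(O+RR.apply(q)) for q in ((-.1,.11,.26),(-.1,.06,.33),(-.1,.02,.33),(-.1,.02,.182),(-.1,-.005,.182))])
E
```

```text
time_s: 15.02
tool_pos: [0.519, 0.1947, 0.257]
tool_rot: [180.0, -0.0, -7.0]
force: [0.9, 3.8, 3.5]
grip_width: 0.0006
grasp_force: 2.1
[-0.02462126  0.02287512  0.25702072]
time_s: 15.65
tool_pos: [0.5296, 0.2968, 0.2553]
tool_rot: [180.0, 0.2, -6.7]
force: [0.6, -1.0, 0.2]
grip_width: 0.0006
grasp_force: 0.0
((np.float64(238.7972972972973), np.float64(181.28378378378378)), array([-0.024     ,  0.00509761,  0.29044858]), 'phi left deg', np.float64(1.9405971718330701))
(np.float64(0.4549629686529053), np.float64(0.29051666084145306), np.float64(0.26)) [-0.0751  0.012  -0.0042]
(np.float64(0.44878289481588063), np.float64(0.2409000639471786), np.float64(0.33)) [-0.0753  0.0621 -0.0741]
(np.float64(0.44383883574626093), np.float64(0.20120678643175904), np.float64(0.33)) [-0.0754  0.1021 -0.074 ]
(np.float64(0.44383883574626093), np.float64(0.20120678643175904), np.float64(0.182)) [-0.0752  0.1018  0.074 ]
(np.float64(0.44074879882774864), np.float64(0.17639848798462185), np.float64(0.182)) [-0.0752  0.1268  0.0741]
```

Run:
```python
from h import *
c=imaging.get_calibration('side')
w=O+RR.apply([-.024,0.003,.287]); v=R.from_euler('xyz',c['attitude'],degrees=True).inv().apply(w-c['position'])*[1,-1,-1]; k=c['camera_matrix']@v; print(k[:2]/k[2])
x,y=(k[:2]/k[2]).round().astype(int)
S=cv2.imread('pics/s5.png')[160:222,215:265]; D=cv2.imread('pics/d5.png')[y-20:y+40,x-25:x+25]
print('off side',x-25,y-20)
m=np.zeros((600,800,3),np.uint8); m[:496,:400]=cv2.resize(S,(400,496),interpolation=0); m[:480,400:]=cv2.resize(D,(400,480),interpolation=0)
cv2.imwrite('pics/m5.png',m)
```

```text
[263.59109351 132.57366003]
off side 239 113
```

View pics/m5.png

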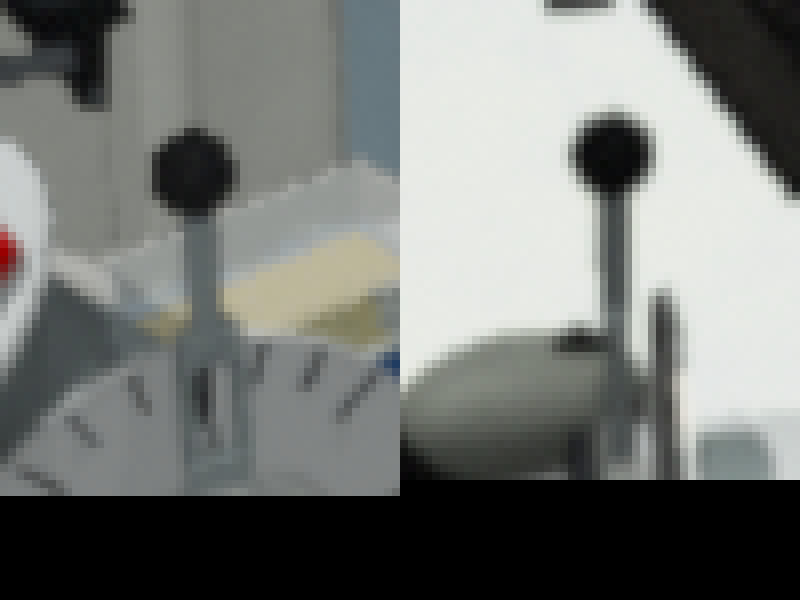

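Run:
```python
from h import *
s=ball('pics/s5.png',(239,181),r=6)[0]; d=ball('pics/d5.png',(265,132),'side',r=6)[0]; s0=(197.714,209.052); d0=(262.13,124.152)
a,_=tri(s0,d0); b,e=tri(s,d); print(s,d,rot(a),rot(b),e); print(np.degrees([np.arctan2(rot(q)[1],rot(q)[2]-.14) for q in (a,b)]), 2*np.degrees(np.arcsin(np.linalg.norm(a-b)/2/.147)))
```

```text
(np.float64(238.55), np.float64(181.1625)) (np.float64(265.06666666666666), np.float64(132.11666666666667)) [-0.02385041  0.10393682  0.24492305] [-0.02017076  0.00393317  0.28806796] [0.0005793418627064931, 0.000579341862706496]
[44.72945145  1.52160713] 43.51344458984782
```

Triangulation puts the head at about 43.5° (lever 1.5° left of upright), and it holds there unaided. Tightening should drag it slightly clockwise, so I'll firm the clamp now.

```bash
python3 -m crank '[{"x":-0.04,"y":0,"z":0,"turn":0},{"x":-0.075,"y":0.01,"z":-0.03,"turn":0},{"x":-0.075,"y":0.04,"z":-0.07,"turn":0},{"x":-0.075,"y":0.08,"z":-0.07,"turn":0},{"x":-0.075,"y":0.1,"z":-0.03,"turn":0},{"x":-0.075,"y":0.1,"z":0.02,"turn":0},{"x":-0.075,"y":0.1,"z":0.074,"turn":0},{"x":-0.075,"y":0.11,"z":0.076,"turn":0},{"x":-0.075,"y":0.12,"z":0.077,"turn":0},{"x":-0.075,"y":0.127,"z":0.078,"turn":0},{"x":-0.075,"y":0.132,"z":0.079,"turn":0}]'
cat >> h.py <<'E'
def st():
    o=env.get_obs();t=rot(o['tool_pos']);f=RR.inv().apply(o['force']); by=t[1]-.018; hh=np.sqrt(.07**2-by**2)
    print('tcp',t.round(4),'F',f.round(1),'joint',round(.663-np.arcsin(by/.07),3),'tau',round(f[1]*hh-f[2]*(by+.009),3))
E
python3 -c "
from h import *
st()"
```

```text
time_s: 17.12
tool_pos: [0.4421, 0.1725, 0.1797]
tool_rot: [-179.9, -0.2, -7.0]
force: [1.9, 6.0, 4.3]
grip_width: 0.0005
grasp_force: 2.9
tcp [-0.0982 -0.0087  0.1797] F [1.2 6.2 4.3] joint 1.054 tau 0.48
```

```bash
S='from h import *;st()'
python3 -m crank '[{"x":0,"y":0.002,"z":0.001,"turn":0},{"x":0,"y":0.004,"z":0.002,"turn":0},{"x":0,"y":0.006,"z":0.003,"turn":0},{"x":0,"y":0.008,"z":0.004,"turn":0}]'>/dev/null; python3 -c "$S"
python3 -m crank '[{"x":0,"y":0.002,"z":0.001,"turn":0},{"x":0,"y":0.004,"z":0.003,"turn":0},{"x":0,"y":0.006,"z":0.004,"turn":0}]'>/dev/null; python3 -c "$S"
python3 -m crank '[{"x":0,"y":0.002,"z":0.001,"turn":0},{"x":0,"y":0.004,"z":0.003,"turn":0}]'>/dev/null; python3 -c "$S"
```

```text
tcp [-0.0999 -0.0111  0.1763] F [-4.  10.3  8.7] joint 1.092 tau 0.829
tcp [-0.1008 -0.0168  0.1721] F [-6.1 10.9 11.2] joint 1.183 tau 0.953
tcp [-0.1012 -0.0207  0.1691] F [-8.6 10.5 10.1] joint 1.248 tau 0.909
```

The force along the finger depth (Fx' -8.6) suggests the ball is near the finger's rear edge. I'll back off, move 9 mm further in and push again.

```bash
S='from h import *;st()'
python3 -m crank '[{"x":0,"y":-0.015,"z":0,"turn":0},{"x":0.008,"y":-0.015,"z":0,"turn":0},{"x":0.008,"y":-0.01,"z":0,"turn":0},{"x":0.008,"y":-0.005,"z":0,"turn":0},{"x":0.008,"y":0,"z":0,"turn":0}]'>/dev/null; python3 -c "$S"
python3 -m crank '[{"x":0,"y":0.002,"z":0.001,"turn":0},{"x":0,"y":0.004,"z":0.003,"turn":0}]'>/dev/null; python3 -c "$S"
python3 -m crank '[{"x":0,"y":0.002,"z":0.001,"turn":0},{"x":0,"y":0.004,"z":0.003,"turn":0}]'>/dev/null; python3 -c "$S"
```

```text
tcp [-0.0914 -0.0159  0.1676] F [-0.4 26.7 -5.6] joint 1.169 tau 1.493
tcp [-0.0924 -0.0202  0.1656] F [-4.3 22.8  3.1] joint 1.24 tau 1.427
tcp [-0.0922 -0.0233  0.1632] F [-4.6 24.8  5. ] joint 1.295 tau 1.563
```

```bash
S='from h import *;st()'
python3 -m crank '[{"x":0,"y":-0.015,"z":0,"turn":0},{"x":-0.004,"y":-0.015,"z":-0.018,"turn":0},{"x":-0.004,"y":-0.01,"z":-0.018,"turn":0},{"x":-0.004,"y":-0.005,"z":-0.018,"turn":0}]'>/dev/null; python3 -c "$S"
python3 -m crank '[{"x":0,"y":0.002,"z":0,"turn":0},{"x":0,"y":0.004,"z":0,"turn":0}]'>/dev/null; python3 -c "$S"
python3 -m crank '[{"x":0,"y":0.002,"z":0,"turn":0},{"x":0,"y":0.004,"z":0,"turn":0}]'>/dev/null; python3 -c "$S"
```

```text
tcp [-0.0951 -0.032   0.179 ] F [-0.5  0.9 -0.7] joint 1.459 tau 0.015
tcp [-0.0952 -0.033   0.1792] F [1.4 5.7 0.6] joint 1.479 tau 0.295
tcp [-0.0952 -0.0339  0.1796] F [ 1.4 12.5 -0.1] joint 1.498 tau 0.587
```

```bash
S='from h import *;st()'
python3 -m crank '[{"x":0,"y":0.002,"z":0,"turn":0},{"x":0,"y":0.004,"z":0,"turn":0}]'>/dev/null; python3 -c "$S"
python3 -m crank '[{"x":0,"y":0.002,"z":0,"turn":0},{"x":0,"y":0.003,"z":0,"turn":0}]'>/dev/null; python3 -c "$S"
python3 - <<'E'
from h import *
snap('scene','s6.png');snap('side','d6.png')
s=ball('pics/s6.png',(239,181),r=6)[0]; d=ball('pics/d6.png',(265,132),'side',r=6)[0]; b,e=tri(s,d);print(s,d,rot(b),e)
E
```

```text
tcp [-0.0952 -0.0343  0.1799] F [ 1.6 19.4 -2.6] joint 1.508 tau 0.789
tcp [-0.0952 -0.0351  0.18  ] F [ 2.5 22.6 -4.1] joint 1.524 tau 0.852
(np.float64(240.34426229508196), np.float64(181.48360655737704)) (np.float64(265.14814814814815), np.float64(132.24074074074073)) [-0.02091143  0.00098993  0.28820278] [0.0009112797853733377, 0.000911279785373296]
```

```bash
S='from h import *;st()'
python3 -m crank '[{"x":0,"y":0.001,"z":0,"turn":0},{"x":0,"y":0.003,"z":0,"turn":0}]'>/dev/null; python3 -c "$S"
python3 -m crank '[{"x":0,"y":0.001,"z":0,"turn":0},{"x":0,"y":0.003,"z":0,"turn":0}]'>/dev/null; python3 -c "$S"
```

```text
tcp [-0.0953 -0.0373  0.18  ] F [ 2.7 25.1 -6.3] joint 1.574 tau 0.788
tcp [-0.0955 -0.0395  0.1799] F [ 2.5 22.7 -2.1] joint 1.626 tau 0.81
```

```bash
python3 -m crank '[{"x":0,"y":-0.02,"z":0,"turn":0},{"x":0,"y":-0.04,"z":-0.01,"turn":0},{"x":-0.01,"y":-0.06,"z":-0.06,"turn":0},{"x":-0.01,"y":-0.1,"z":-0.11,"turn":0},{"x":-0.01,"y":-0.14,"z":-0.11,"turn":0},{"x":-0.01,"y":-0.14,"z":-0.11,"turn":0}]'
python3 - <<'E'
from h import *
o=env.get_obs(); print(o['time_s'])
np.save('wc.npy',imaging.get_calibration('wrist'),allow_pickle=True)
w=snap('wrist','w7.png');S=snap('scene','s7.png');D=snap('side','d7.png')
s=ball('pics/s7.png',(240,181),r=6)[0]; d=ball('pics/d7.png',(265,132),'side',r=6)[0]; b,e=tri(s,d);print(s,d,rot(b),e)
def proj(n,q):
    c=imaging.get_calibration(n);w=O+RR.apply(q); v=R.from_euler('xyz',c['attitude'],degrees=True).inv().apply(w-c['position'])*[1,-1,-1]; k=c['camera_matrix']@v; return k[:2]/k[2]
for j in (1.3,1.45,1.6):
    a=j-.663; print(j,[proj(n,(-.098,-.07*np.sin(a),.14+.07*np.cos(a))) for n in ('scene','side')])
m=np.zeros((600,800,3),np.uint8)
for k,(I,n) in enumerate(((S,'scene'),(D,'side'))):
    a=.8; x,y=proj(n,(-.098,-.07*np.sin(a),.14+.07*np.cos(a))).round().astype(int); print(n,x-20,y-20)
    m[:300,k*400:k*400+400]=cv2.resize(I[y-20:y+20,x-20:x+30,::-1],(400,320),interpolation=0)[:300]
m[300:,:400]=cv2.resize(w[100:250,200:400,::-1],(400,300),interpolation=2)
cv2.imwrite('pics/m7.png',m)
E
```

```text
time_s: 22.22
tool_pos: [0.4458, 0.2727, 0.2889]
tool_rot: [-180.0, 0.1, -6.7]
force: [0.5, -0.1, -0.8]
grip_width: 0.0001
grasp_force: 0.0
22.225
(np.float64(238.6025641025641), np.float64(181.26923076923077)) (np.float64(265.0892857142857), np.float64(132.14285714285714)) [-0.02018338  0.00390378  0.28789704] [0.00046355618135041185, 0.0004635561813503645]
1.3 [array([272.53742638, 228.28123278]), array([234.24895088, 176.16252748])]
1.45 [array([275.81771526, 229.94596139]), array([234.43305016, 180.49022452])]
1.6 [array([278.61933151, 232.11999309]), array([234.64147618, 184.88983495])]
scene 256 210
side 214 161
```

View pics/m7.png

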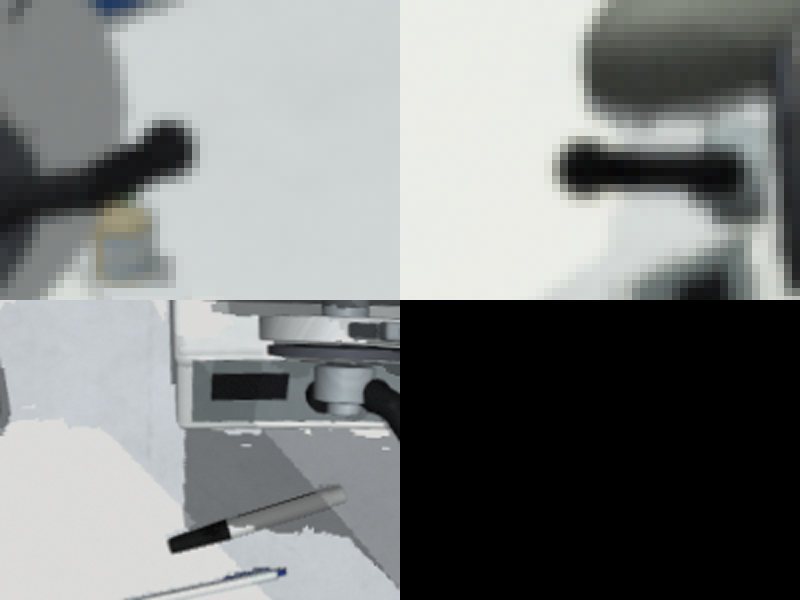

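Run:
```python
from h import *
for s,d in (((277.,227.6),(236.4,181.4)),((276.3,228),(236,181))):
    t,e=tri(s,d); t=rot(t); print(t,e,.663+np.arctan2(-t[1],t[2]-.14))
# long-mark end in s0: dark pixels near (239,205)
g=cv2.imread('pics/s0.png').max(2)[198:220,228:252]; print(g)
```

```text
[-0.09312167 -0.05496948  0.19099174] [0.00025908791047519694, 0.00025908791047511015] 1.4859201240139348
[-0.09395167 -0.0529956   0.19084352] [0.0004390148960621758, 0.0004390148960624436] 1.4691203491701967
[[132 133 133 128 110  79  86 124 157 172 183 187 188 187 186 186 187 188
  187 187 187 188 187 187]
 [133 133 134 132 121  88  53  79 128 159 175 184 185 187 187 188 188 188
  188 188 188 188 186 183]
 [134 133 134 134 130 110  63  54  93 133 153 169 178 185 188 189 190 189
  188 186 188 187 181 173]
 [134 133 133 134 132 120  79  53  74 119 150 159 172 185 190 190 188 186
  186 184 181 178 170 170]
 [133 133 133 134 132 125 102  94 117 156 174 176 184 190 179 170 164 152
  144 142 138 147 147 149]
 [132 130 131 137 147 150 156 153 167 186 169 152 129 138 138 137 136 133
  121  94 107 129 133 134]
 [129 130 137 160 181 183 188 170 161 144 126  89 100 127 131 132 132 131
  116  86 116 130 132 133]
 [137 152 167 182 190 166 145 139 136 131 116  72  96 129 132 132 132 130
  111  91 127 132 132 132]
 [172 186 188 161 139 135 132 133 132 131 117  72  90 128 133 132 132 125
  102  9
[... 632 characters left out ...]
32 132 131 131 129 132 132 132 131 127 110 110 130 132 132 132 132
  132 132 132 132 131 132]
 [131 131 132 131 131 129 131 132 131 132 132 129 128 131 132 133 131 132
  132 132 132 132 132 132]
 [130 132 131 132 130 129 131 132 132 132 132 131 130 131 131 132 131 132
  132 132 133 132 132 132]
 [132 132 133 132 130 130 132 132 131 132 132 132 132 133 132 132 132 132
  133 132 133 131 132 133]
 [132 132 131 132 132 132 132 132 133 132 131 132 133 132 134 135 136 139
  138 139 136 136 134 133]
 [132 132 132 132 132 132 132 132 132 133 133 134 138 143 150 159 161 163
  163 161 158 154 147 142]
 [133 131 132 132 133 132 132 132 133 134 139 150 164 176 185 197 194 192
  189 186 183 178 172 163]]
```

The camera puts the clamp lever at about 1.48 rad, at least 0.57 rad past pad contact, so it is firm. The head stands at about 44°, the bystanders are in place and the arm is clear, so I'm handing in.

```bash
python3 -c "
from h import *
print(env.sign_off())"
```

```text
the job is handed in; nothing more can be done
None
```

I handed the job in with the head measured at about 44° (the limit is 45° ± 2.5°) and the clamp lever pushed firm at about 1.48 rad; the arm is clear, but the sign-off returned no verdict and I couldn't read the pad force directly.

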